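# Hang the side guard on the conveyor's two pins

### The arm

A 7-joint arm with a two-finger parallel gripper is mounted at the origin on the work surface. World frame = base frame: x ahead of the robot, y to its left, z up, the work surface at z = 0. Lengths are in m, angles in rad, forces in N, time in s.
With the tool pointing down it reaches from about 0.4 to 0.85 m from the base axis. Payload 10.4 kg.
Tool frame: the origin (TCP) lies at the very end of the fingers, on their centre line; the grasp point (between the pads) lies 19 mm behind it; z points along the fingers, y is the direction in which the jaws open and shut (so a half turn about z gives the same grasp; the last joint's range is limited). The gripper opens to 87 mm and grips with 3 to 60 N. Pads are 19 mm wide; open, the fingers measure 117 mm over their backs; the gripper's body (75 mm by 190 mm) begins 51 mm behind the grasp point.
Start: joints at [-1.34, 0.332, -0.065, 1.46, 0.022, 1.35, -0.088], TCP at [0.157, 0.605, 0.223] pointing down, gripper open.
Joint ranges: [-2.6, 2.6], [-0.5, 2.12], [-1.47, 1.34], [0.16, 2.42], [-1.27, 4.41], [0.06, 2.06], [-2.6, 2.6]. Speed limits (rad/s): [2.22, 2.22, 2.79, 2.79, 3.14, 3.14, 3.14].

### API

Orientations are given as a unit quaternion [x, y, z, w].
In Python, from bench import r, eyes, job gives the robot as it stands. The module is installed in compiled form; this text tells all that it offers.
- The arm moves only by the tool play_rows, never from a script. Its argument "motion" is a list of rows, each a list of 7 numbers: the shift along the tool's x, y, z as a fraction of full scale, then the turn, a rotation vector about the tool's x, y, z as a fraction of full scale, then the opening in per cent of the stroke, from 0 (shut) to 100 (fully open). A call has 1 to 5 rows; each row is the pose to reach, as a shift and turn from the pose commanded when the call began, along the tool's axes at that moment; what a row does not reach only later rows make up. Full scale, the value 1, is 0.2 m for a shift and 90 degrees for a turn. A row lasts 1/8 s, in which the tool goes at most 62.5 mm and 10.7 degrees, less where a joint would pass 70% of its speed; a pose out of reach is approached as far as the arm can. A call with a number of a shift or a turn outside -1 to 1 is refused whole. A call with a gripper value outside its range is refused whole. The fingers move at their own pace and stop on an object; "squeeze" is the grip in N (left out, the last holds). Time passes only in rows, so rows that repeat a pose let the fingers close. It gives the time, the measured TCP pose, the force and the opening at its end, in the units of the state.
- r.read_state(): the state, without advancing time (a new reading comes with each control period).
- eyes.camera(name): name is "scene" or "side" or "wrist"; returns a dict with "image" (384x512x3 uint8, red, green, blue), "mtx" (3x3 intrinsics, pixels), "R" (3x3) and "t" (3): a world point X has camera coordinates R X + t. Camera axes: x right, y down, z forward; pixel columns grow to the right and rows downward; lengths in m; the calibration is good to about 2 mm. The wrist camera is an equidistant fisheye: a pixel r from the principal point sees the ray r / f radians off the axis. A picture is of the moment at which its call begins. There is no depth.
- job.close_job(): hands the job in, once; it reports no verdict.
Trained networks look in a picture, given as the dict that the camera call returned (one of the last four; its "shot" number tells which), for a name from the list of things; names that differ only in an ending like _2 or _b are one class to them, and where a whole thing is asked for, a point or a joint stands for the part that bears it (a point fixed in the world has none). Each returns a list of dicts, best first, with "p" (0 to 1); they miss things now and then, are a little off and sometimes report something else, mostly with a low value. They report only what shows in the picture. A call takes as long as a camera call. They do not tell look-alikes from the thing itself.
- eyes.regions_of(picture, label): "region" (384x512 bool, what is visible of it) and "xy" ([column, row] in pixels, amid what is visible of it).
- eyes.landmark_of(picture, label): "xy" ([column, row] in pixels: a listed point, or the origin of a listed thing).
The state is a dict: "time": time; "joint_positions": joint angles; "joint_vel": joint speeds; "joint_torque": joint torques, N m; "ee_pos": TCP position; "eef_rot": TCP orientation; "ft_force": force on the tool from outside, world axes, zero at the start; "torque": the same for the moment, N m; "width": finger opening in m.
Only numpy, scipy, OpenCV 4.12 (cv2) and the standard library are available. Lean on these libraries where they do the work, as an engineer would, in place of code of your own. Each camera call takes 0.05 s, during which the arm holds its last target. There are 200 camera calls.

### The job

Take the long aluminium side guard from its wooden rest by its grip bar and hang it on the near rail of the conveyor: both holes over the two upright pins, its lip down outside the rail, pressed fully home past the spring catch, still held, so the plate lies flat on the rail; then let go. The pins may sit a little to one side of the rail's mark, so feel for them and press gently (never more than about 60 N); leave the shorter guard and everything else where it is.

Things in the scene. Friction and masses are not known exactly. Their poses are not given: they have to be found in the camera images.
- guard: Long aluminium side guard, 0.34 to 0.53 kg. Plate 170 mm long (y), 48 wide (x -28 to +20), 5 thick (z 0 to 5). Two 12 mm through holes at x 0, y +60 and -60. Along the -x edge a lip (x -28 to -24) hangs 24 mm below the plate, with a 5 mm round bead inside its foot (to x -21). Origin: plate underside, midway between the holes; z up. Starts flat on a rest, lip on the robot's side.
- guard_bar (a point): Middle of the top of the guard's grip bar, an upright bar on the plate at guard x -8, y 0: 12 mm thick in x, 60 mm long in y, from z 5 to z 40 mm. Axes as the guard's.
- rest_a: The rest that carries the long guard, fixed: wooden block 38 x 110 mm, top 60 mm above the table (the guard's plate lies on it), on a footboard 70 x 130 x 8 mm. Origin under its middle.
- short_guard: A shorter guard of the same make, 120 mm long with holes 86 mm apart, on the other rest (the two may be swapped). It does not fit; leave it. Origin and axes as for the guard.
- mount (a point): Scribed mark on the flat top of the fixed conveyor's near side rail, 120 mm above the table. x across the rail to the belt (away from the robot), y along it, z up; rail top x -19 to +20, belt behind 5 mm lower. The guard hangs with its axes along these, plate flat on the rail, lip outside the front face. At x 175 to 210 a guide and knobs up to 50 mm high; a print head 140 mm high at y 290 to 330.
- slot (a point): Point 28 mm above the mark, same axes: the level of the tips of two upright pins 120 mm apart along y, at x 0. Their strip is clamped somewhere in the rail's slot: the middle between them lies at y -12 to +12 mm, which this pose does not tell. Each pin is 10 mm thick up to 25 mm above the rail, then tapers to a flat 8 mm tip; the pair is sprung and sinks 1 mm per 10 N.
- catch_top (a point): On the rail's front top edge, above the spring catch: a 30 mm wide sprung ramp in the front face, its nose 6 mm proud 11 to 13 mm down. The bead meets the ramp when the plate is about 17 mm above the rail; pushing past takes roughly 10 to 20 N down, the guard's weight included. With the plate about 5 mm above the rail it snaps past and goes down to the rigid rail; the bead then sits under the nose.
- jar_a: White jar, 48 mm wide, 70 mm high, standing on the belt at the right half; leave it. Origin under its base.
- jar_b: White jar like jar_a, on the belt at the left half; leave it.
- wrench: Steel wrench lying on the table between the rests; leave it.
- solvent: White bottle, 64 mm wide, 160 mm high, at the left of the table; leave it. Origin under its base.
- tape: Roll of orange tape, 90 mm wide, 30 mm high, at the right of the table; leave it.
Things that resemble listed ones, but are neither listed nor needed, are in the scene too. Leave any pink look-alike of the guard alone.

How it is judged:
On the way, in this order (a step that is already met when the one before it is completed fails the run):
1. the long guard is lifted off its rest (height (world z) of guard above 0.09 m and contact force between the fingers and guard above 1 N), for 0.2 s.
2. still in the grip, the guard is lowered with both holes over the pins (z of guard in the frame of mount between -0.004 and 0.021 m and horizontal distance between guard and mount below 0.02 m and angle between the y axis of guard and the y axis of mount, either way round below 0.1 rad and contact force between the fingers and guard above 1 N), for 0.05 s.
3. the guard is pressed fully home while the fingers still bear on it (z of guard in the frame of mount between -0.003 and 0.003 m and horizontal distance between guard and mount below 0.02 m and contact force between the fingers and guard above 1 N), for 0.1 s.
At the end, for the whole second after the job is handed in: The long guard hangs on both pins: its underside within 3 mm of the rail's top, level within 0.07 rad, along the rail within 0.05 rad, its origin within 4 mm of the mark across the rail and 16 mm along it, at rest and released (z of guard in the frame of mount between -0.003 and 0.003 m and x of guard in the frame of mount between -0.004 and 0.004 m and y of guard in the frame of mount between -0.016 and 0.016 m and angle between the y axis of guard and the y axis of mount, either way round below 0.05 rad and angle between guard's own z axis and vertical below 0.07 rad and linear speed of guard below 0.01 m/s); the robot touches nothing.
It fails at once if the guard is pressed on the conveyor or its pins with more than 60 N (contact force between guard and conveyor above 60 N).
It fails at once if the shorter guard is moved by more than 20 mm (distance of short_guard from where it was at the start of the episode above 0.02 m).
It fails at once if a jar, the wrench, the bottle or the tape is moved by more than 30 mm (distance of any of jar_a, jar_b, wrench, solvent, tape from where it was at the start of the episode above 0.03 m).
It also fails if it takes over 67 s, if anything falls off the work surface, if the arm or the gripper's body presses on something with over 40 N, if the wrist force passes 120 N, or if a joint passes its speed limit or range.

## Working session

There is one attempt and no reset: what is moved stays moved. The work goes in short steps, Python scripts to look and compute and a tool call to move; the robot and the scene stay as the last step left them, time stands still between calls to the robot, and variables do not carry over. Pictures are saved under pics/ and viewed, about 8 in all and at most 12, crops included, and the job is handed in when it is done.

Besides the shell and the picture viewer there is one more tool, called after "Request:" by a JSON object that holds its "method" and its "body". play_rows: Moves the arm, as the interface text tells. Shift numbers are shares of 0.2 m and turn numbers shares of 90 degrees, none past 1 either way. Its arguments: {"type":"object","properties":{"motion":{"type":"array","items":{"type":"array","items":{"type":"number"}}},"squeeze":{"type":"number"}},"required":["motion"]}

```bash
mkdir -p pics; cat > h.py <<'E'
import numpy as np, cv2
from bench import r, eyes, job
from scipy.spatial.transform import Rotation as Ro
def ray(P,xy):
    K=P["mtx"];R=np.array(P["R"]);t=np.array(P["t"])
    d=np.array([(xy[0]-K[0][2])/K[0][0],(xy[1]-K[1][2])/K[1][1],1.])
    if P.get("fish"):
        a=d[:2];th=np.linalg.norm(a);d=np.array([*(a/max(th,1e-9)*np.sin(th)),np.cos(th)])
    return -R.T@t, R.T@d
def onz(P,xy,z):
    o,d=ray(P,xy);return o+d*(z-o[2])/d[2]
def proj(P,X):
    K=np.array(P["mtx"]);c=np.array(P["R"])@X+P["t"]
    if P.get("fish"):
        n=np.hypot(c[0],c[1]);th=np.arctan2(n,c[2]);a=c[:2]/max(n,1e-9)*th
        return np.array([K[0,0]*a[0]+K[0,2],K[1,1]*a[1]+K[1,2]])
    return (K@(c/c[2]))[:2]
def cam(n):
    P=eyes.camera(n);P["fish"]=n=="wrist";return P
def tri(l):
    A=np.zeros((3,3));b=np.zeros(3)
    for P,xy in l:
        o,d=ray(P,xy);d=d/np.linalg.norm(d);M=np.eye(3)-np.outer(d,d);A+=M;b+=M@o
    return np.linalg.solve(A,b)
def save(P,n):cv2.imwrite("pics/"+n+".png",P["image"][:,:,::-1])
E
python3 - <<'E'
from h import *
s=r.read_state();print(s)
Ps={n:cam(n) for n in("scene","side","wrist")}
cv2.imwrite("pics/a.png",np.vstack([Ps["scene"]["image"],Ps["side"]["image"]])[:,:,::-1])
save(Ps["wrist"],"w")
im=Ps["scene"]["image"];
for l in["guard","guard_bar","rest_a","short_guard","mount","slot","catch_top","jar_a","wrench","solvent","tape"]:
    for n,P in Ps.items():
        q=eyes.landmark_of(P,l);print(l,n,[(np.round(k["xy"],1).tolist(),round(k["p"],2)) for k in q[:4]])
a=np.vstack([Ps["scene"]["image"],Ps["side"]["image"]]);cv2.imwrite("pics/a.png",cv2.resize(a[:,:,::-1],(512,768))[:, :])
b=np.hstack([cv2.resize(Ps[n]["image"],(400,300)) for n in("scene","side")]);
cv2.imwrite("pics/a.png",b[:,:,::-1])
E
```

```text
{'time': 0.0, 'joint_positions': array([-1.33959152,  0.33285123, -0.06470783,  1.46093748,  0.02159905,
        1.34990152, -0.08850655]), 'joint_vel': array([ 0.00072954,  0.00084405,  0.0001853 ,  0.0005792 , -0.00027597,
       -0.00033857, -0.00014336]), 'joint_torque': array([-1.77998868e-04, -6.23242164e+01,  2.41666107e-02, -3.89909005e+01,
       -6.13674126e-02,  3.96854966e-02,  1.62168490e-04]), 'ee_pos': array([0.15683427, 0.60460303, 0.22176869]), 'eef_rot': array([ 1.26551348e-01,  9.91959810e-01, -6.98639920e-04, -5.77998108e-05]), 'ft_force': array([-0.5469546 , -0.80994386, -0.14112937]), 'torque': array([0.02521708, 0.01868904, 0.00246946]), 'width': 0.08715250645040266}
guard scene [([319.8, 173.5], 0.86), ([360.4, 212.9], 0.85), ([129.7, 177.7], 0.7), ([303.8, 197.8], 0.62)]
guard side [([216.3, 182.8], 0.86), ([170.3, 199.9], 0.78), ([199.9, 168.3], 0.54)]
guard wrist []
guard_bar scene [([308.4, 177.9], 0.83), ([349.6, 211.5], 0.83), ([304.9, 185.7], 0.6)]
guard_bar side [([215.2, 174.4], 0.73), ([170.4, 203.8], 0.72)]
guard_bar wrist []
rest_a scene [([306.6, 
[... 389 characters left out ...]
 183.6], 0.84), ([294.0, 158.4], 0.74)]
slot wrist []
catch_top scene [([224.0, 208.4], 0.87), ([227.9, 213.0], 0.7)]
catch_top side [([284.2, 190.5], 0.94), ([184.0, 158.0], 0.64), ([233.5, 228.4], 0.28)]
catch_top wrist []
jar_a scene [([275.7, 245.7], 0.85), ([150.1, 228.1], 0.84)]
jar_a side [([357.0, 216.4], 0.79), ([295.2, 160.6], 0.71)]
jar_a wrist []
wrench scene [([246.0, 197.4], 0.54)]
wrench side [([235.2, 228.9], 0.85)]
wrench wrist []
solvent scene [([406.1, 213.4], 0.88)]
solvent side [([184.1, 157.8], 0.73), ([358.8, 212.5], 0.56), ([275.1, 250.2], 0.52)]
solvent wrist [([267.3, 308.3], 0.72)]
tape scene [([129.9, 180.6], 0.72)]
tape side [([296.8, 353.3], 0.87)]
tape wrist []
```

```bash
ls pics
```

```text
a.png
w.png
```

```bash
python3 - <<'E'
from h import *
P=cam("scene");Q=cam("side")
a=cv2.resize(P["image"][150:270,90:430],(800,282));b=cv2.resize(Q["image"][130:270,130:390],(592,318))
o=np.zeros((600,800,3),np.uint8);o[:282]=a;o[282:,:592]=b
cv2.imwrite("pics/b.png",o[:,:,::-1])
import itertools
for l,u,v in [("g1",(319.8,173.5),(216.3,182.8)),("g2",(360.4,212.9),(170.3,199.9)),("g1x",(319.8,173.5),(170.3,199.9)),("g2x",(360.4,212.9),(216.3,182.8)),("b1",(308.4,177.9),(215.2,174.4)),("b2",(349.6,211.5),(170.4,203.8)),("b1x",(308.4,177.9),(170.4,203.8)),("b2x",(349.6,211.5),(215.2,174.4)),("mount",(226,214.5),(294.5,188.1)),("slot",(228.3,206.8),(296.2,183.6)),("catch",(224,208.4),(284.2,190.5)),("short",(182.2,187),(279.8,246.8)),("jar1",(275.7,245.7),(295.2,160.6)),("jar2",(150.1,228.1),(357,216.4)),("solv",(406.1,213.4),(184.1,157.8))]:
    X=tri([(P,u),(Q,v)]);print(l,X.round(4),(proj(P,X)-u).round(1),(proj(Q,X)-v).round(1))
for C in(P,Q): print((-C["R"].T@C["t"]).round(3),C["mtx"][0][0])
E
```

```text
g1 [0.4066 0.2078 0.0989] [-8.5  9.3] [-7.9 -8.6]
g2 [ 0.2885  0.421  -0.1151] [ 0.3 -0.4] [0.3 0.3]
g1x [0.2556 0.2365 0.0197] [-1.5  1.8] [-1.7 -1.7]
g2x [ 0.4567  0.3634 -0.0066] [-7.7  8.1] [-6.2 -6.6]
b1 [0.4185 0.1891 0.1151] [-2.3  2.7] [-2.3 -2.4]
b2 [ 0.2835  0.3821 -0.1135] [ 1.2 -1.4] [1.2 1.2]
b1x [0.2574 0.2036 0.0095] [ 1.  -1.2] [1.2 1.2]
b2x [0.4626 0.338  0.0254] [-2.7  3. ] [-2.3 -2.4]
mount [ 0.6273 -0.0358  0.1187] [ 0.3 -0.3] [0.3 0.2]
slot [ 0.6253 -0.0348  0.1415] [-1.8  1.4] [-1.7 -1.2]
catch [ 0.5927 -0.0433  0.1178] [ 2.5 -2. ] [2.5 1.6]
short [ 0.475  -0.2257  0.0726] [ 0.6 -0.4] [0.7 0.4]
jar1 [0.7226 0.1253 0.1201] [ 0.5 -0.5] [0.4 0.3]
jar2 [ 0.7196 -0.2405  0.1142] [-0.9  0.5] [-0.9 -0.3]
solv [0.3971 0.5459 0.0053] [ 0.2 -0.2] [0.1 0.1]
[1.382 0.166 0.873] 362.86537646917145
[ 0.095 -0.904  0.774] 363.5886432934742
```

View pics/a.png

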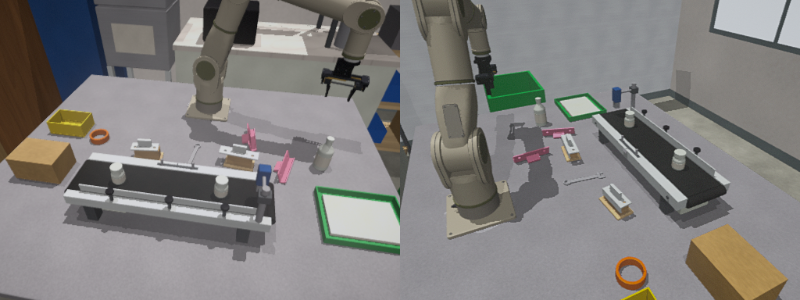

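View pics/b.png

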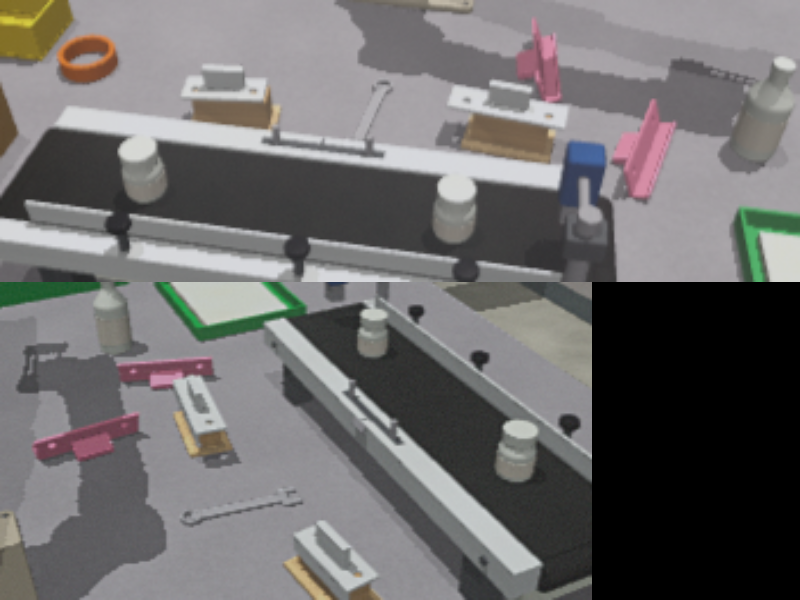

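Scene view: the silver guards sit on wooden rests at full-image scene (308,192) and (186,185). The two pink ones at (320,177) and (365,210) are decoys. The guard at (308,192) has the longer plate, so it's my candidate. I'll confirm it in a close-up from the wrist.

```bash
cat >> h.py <<'E'
def plan(pos,yaw,opening=100,tool=None):
    """target TCP pos, jaw axis (tool y) at world angle yaw, pointing down -> row numbers from current pose"""
    s=r.read_state();R0=Ro.from_quat(s["eef_rot"])
    best=None
    for y in(yaw,yaw+np.pi):
        Y=np.array([np.cos(y),np.sin(y),0]);Z=np.array([0,0,-1.]);T=Ro.from_matrix(np.c_[np.cross(Y,Z),Y,Z])
        v=(R0.inv()*T).as_rotvec()
        if best is None or np.linalg.norm(v)<np.linalg.norm(best):best=v
    d=R0.inv().apply(np.array(pos)-s["ee_pos"])
    print("row",(d/.2).round(4).tolist(),(best/(np.pi/2)).round(4).tolist(),"deg",np.degrees(best).round(1))
E
python3 - <<'E'
from h import *
P=cam("scene");Q=cam("side")
for l,u,v in [("bar",(304.9,185.7),(215.2,174.4)),("guard",(303.8,197.8),(216.3,182.8)),("pinR",(207.7,206.6),(304.8,197.4)),("pinL",(247.7,213),(283.7,176.7))]:
    X=tri([(P,u),(Q,v)]);print(l,X.round(4),(proj(P,X)-u).round(1),(proj(Q,X)-v).round(1))
W=cam("wrist");s=r.read_state();R0=Ro.from_quat(s["eef_rot"])
c=-W["R"].T@W["t"];print("cam in tool",R0.inv().apply(c-s["ee_pos"]),"axis in tool",R0.inv().apply(W["R"].T[:,2]),W["mtx"])
X=tri([(P,(304.9,185.7)),(Q,(215.2,174.4))])
plan([X[0],X[1],.26],0)
E
```

```text
bar [0.4274 0.1883 0.1019] [ 0.3 -0.4] [0.4 0.3]
guard [0.4335 0.1925 0.0583] [ 1.2 -1.4] [1.3 1.2]
pinR [ 0.6203 -0.0995  0.1275] [-1.7  1.3] [-1.7 -1.1]
pinL [0.6207 0.0285 0.1296] [ 0.3 -0.2] [0.2 0.2]
cam in tool [ 0.07772854  0.00144326 -0.16223058] axis in tool [-0.28164816 -0.00131902  0.95951685] [[297.31863964   0.         260.28527485]
 [  0.         297.31863964 188.07866493]
 [  0.           0.           1.        ]]
row [-1.8323, -1.6773, -0.1873] [0.0, -0.0, 0.8384] deg [ 0.  -0.  75.5]
```

Request:
{"method": "play_rows", "body": {"motion": [[-0.2, -0.2, -0.1, 0, 0, 0.08, 100], [-0.45, -0.42, -0.19, 0, 0, 0.17, 100], [-0.68, -0.63, -0.19, 0, 0, 0.26, 100], [-0.92, -0.84, -0.19, 0, 0, 0.35, 100], [-0.92, -0.84, -0.19, 0, 0, 0.42, 100]]}}

```text
time: 2.68
ee_pos: [0.296, 0.3925, 0.2612]
eef_rot: [0.446, 0.895, 0.001, 0.0]
ft_force: [-0.4, 0.5, -0.5]
width: 0.0869
```

```bash
python3 -c "
from h import *
plan([.427,.188,.26],0)"
```

```text
row [-1.2108, -0.0932, 0.0061] [0.0008, -0.0002, 0.4115] deg [ 0.1 -0.  37. ]
```

Request:
{"method": "play_rows", "body": {"motion": [[-0.3, 0, 0, 0, 0, 0.1, 100], [-0.6, -0.03, 0, 0, 0, 0.21, 100], [-0.85, -0.06, 0, 0, 0, 0.31, 100], [-1, -0.08, 0, 0, 0, 0.41, 100], [-1, -0.09, 0, 0, 0, 0.41, 100]]}}

```text
time: 3.3
ee_pos: [0.402, 0.2247, 0.2608]
eef_rot: [0.704, 0.71, 0.0, 0.0]
ft_force: [0.1, 0.2, 0.3]
width: 0.087
```

```bash
python3 - <<'E'
from h import *
W=cam("wrist");save(W,"w1")
for l in("guard","guard_bar","slot","mount"):
    for k in eyes.landmark_of(W,l):print(l,np.round(k["xy"],1),round(k["p"],2),[onz(W,k["xy"],z).round(4)[:2] for z in(.06,.1,.12,.148)])
for k in eyes.regions_of(W,"guard_bar")[:2]+eyes.regions_of(W,"guard")[:2]:
    m=k["region"].astype(np.uint8);print(round(k["p"],2),m.sum(),cv2.minAreaRect(cv2.findNonZero(m)))
E
```

```text
guard [285.  190.1] 0.82 [array([0.4338, 0.1943]), array([0.4302, 0.2063]), array([0.4283, 0.2123]), array([0.4258, 0.2207])]
guard [287.8  35.7] 0.61 [array([0.4339, 0.388 ]), array([0.4303, 0.3786]), array([0.4285, 0.374 ]), array([0.4259, 0.3674])]
guard [160.9 151.4] 0.58 [array([0.2746, 0.2449]), array([0.2885, 0.2513]), array([0.2955, 0.2545]), array([0.3052, 0.259 ])]
guard_bar [284.2 202.2] 0.65 [array([0.4332, 0.1779]), array([0.4297, 0.1917]), array([0.4279, 0.1986]), array([0.4254, 0.2083])]
guard_bar [165.3 172.2] 0.62 [array([0.2788, 0.2174]), array([0.2922, 0.2269]), array([0.299 , 0.2316]), array([0.3084, 0.2382])]
guard_bar [281.4  63.7] 0.61 [array([0.4264, 0.3523]), array([0.4236, 0.3469]), array([0.4222, 0.3442]), array([0.4202, 0.3404])]
0.92 4105 ((286.8999938964844, 41.299991607666016), (132.18319702148438, 47.434165954589844), 18.434947967529297)
0.86 4180 ((158.64341735839844, 151.57786560058594), (46.71644973754883, 119.4166488647461), 84.80557250976562)
0.78 4771 ((284.47210693359375, 188.2137451171875), (40.56938934326172, 129.12359619140625), 7.431407928466797)
0.77 4169 ((159.1982879638672, 151.74720764160156), (46.17354965209961, 118.62734985351562), 84.95755004882812)
```

View pics/w1.png

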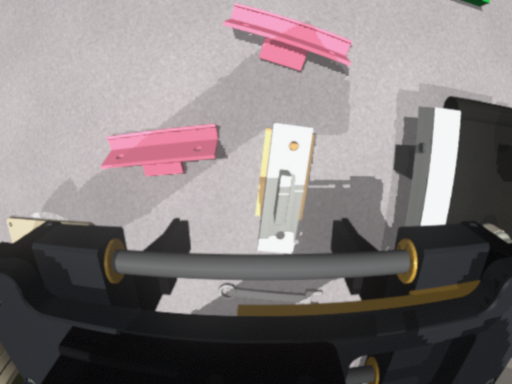

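The close-up shows the silver long guard on its wood rest, with holes near (294,146) and (281,236). Both pink decoys are clear of it, at (290,37) and (161,150). I'll enlarge it to confirm and measure the holes.

```bash
python3 - <<'E'
from h import *
W=cam("wrist")
for a in((294,146),(281,236)):print(onz(W,a,.0638).round(4))
p,q=onz(W,(294,146),.0638),onz(W,(281,236),.0638);d=p-q;print(np.linalg.norm(d),np.degrees(np.arctan2(d[0],d[1])),((p+q)/2).round(4))
cv2.imwrite("pics/w2.png",cv2.resize(W["image"][115:260,245:330,::-1],None,fx=4,fy=4,interpolation=cv2.INTER_CUBIC))
E
```

```text
[0.441  0.2549 0.0638]
[0.4293 0.1344 0.0638]
0.1209994432866492 5.563768165374628 [0.4352 0.1947 0.0638]
```

View pics/w2.png

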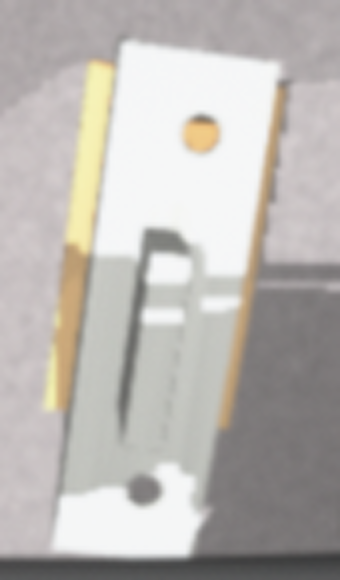

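Confirmed: the hole spacing comes out at 121 mm, which matches the long guard (120 mm); the short one would be 86 mm. Its yaw is about 6°.

```bash
python3 - <<'E'
from h import *
W=cam("wrist")
p,q=onz(W,(294.9,147.9),.0638),onz(W,(280.7,237.2),.0638);d=p-q;yw=np.arctan2(d[0],d[1]);print(np.linalg.norm(d),np.degrees(yw),((p+q)/2).round(4))
c=(p+q)/2-.008*np.array([np.cos(yw),-np.sin(yw),0]);print(c)
plan([c[0],c[1],.07],-yw)
E
```

```text
0.1206249402427684 6.33360044856992 [0.4357 0.1924 0.0638]
[0.42773293 0.19331877 0.0638    ]
row [-0.172, 0.1336, 0.9525] [-0.0001, 0.0, 0.0796] deg [-0.   0.   7.2]
```

Request:
{"method": "play_rows", "body": {"motion": [[-0.172, 0.134, 0.2, 0, 0, 0.08, 100], [-0.172, 0.134, 0.45, 0, 0, 0.08, 100], [-0.172, 0.134, 0.6, 0, 0, 0.08, 100], [-0.172, 0.134, 0.6, 0, 0, 0.08, 100]]}}

```text
time: 4.25
ee_pos: [0.4267, 0.1922, 0.1389]
eef_rot: [0.746, 0.666, -0.002, -0.0]
ft_force: [-0.4, 0.7, 1.3]
width: 0.0872
```

```bash
python3 - <<'E'
from h import *
W=cam("wrist");save(W,"w3");s=r.read_state();print(s["ee_pos"],s["ft_force"])
for X in([.4357,.1924,.065],[.4277,.1933,.1],[.4423,.252,.065],s["ee_pos"]):print(proj(W,np.array(X)))
E
```

```text
[0.42780542 0.19283023 0.14063142] [-0.40625806  0.38623034  0.74086244]
[271.55422143 197.01810963]
[262.07454448 212.16310714]
[272.02375399 124.77267632]
[262.57841611 237.369117  ]
```

View pics/w3.png

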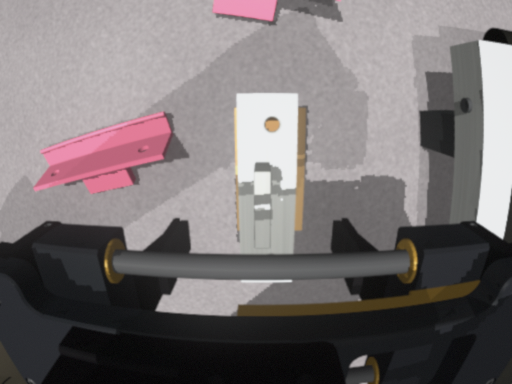

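Predicted and seen far holes agree at (272,125), and the bar is centred between the jaws at column 262. Next I'll go down and grip.

Request:
{"method": "play_rows", "body": {"motion": [[0, 0, 0.17, 0, 0, 0, 100], [0, 0, 0.3, 0, 0, 0, 100], [0, 0, 0.35, 0, 0, 0, 100], [0, 0, 0.35, 0, 0, 0, 20], [0, 0, 0.35, 0, 0, 0, 0]], "squeeze": 45}}

```text
time: 4.92
ee_pos: [0.4289, 0.1934, 0.0719]
eef_rot: [0.746, 0.666, 0.001, 0.0]
ft_force: [0.3, -0.0, -0.2]
width: 0.0743
```

Request:
{"method": "play_rows", "body": {"motion": [[0, 0, 0, 0, 0, 0, 0], [0, 0, 0, 0, 0, 0, 0], [0, 0, 0, 0, 0, 0, 0], [0, 0, 0, 0, 0, 0, 0]]}}

```text
time: 5.42
ee_pos: [0.4281, 0.1928, 0.0706]
eef_rot: [0.746, 0.666, 0.0, -0.0]
ft_force: [-0.6, -0.2, -0.9]
width: 0.0351
```

Request:
{"method": "play_rows", "body": {"motion": [[0, 0, 0, 0, 0, 0, 0], [0, 0, 0, 0, 0, 0, 0], [0, 0, 0, 0, 0, 0, 0], [0, 0, 0, 0, 0, 0, 0]]}}

```text
time: 5.92
ee_pos: [0.428, 0.1928, 0.0705]
eef_rot: [0.746, 0.666, 0.0, -0.0]
ft_force: [-0.0, -0.7, 0.2]
width: 0.0116
```

Request:
{"method": "play_rows", "body": {"motion": [[0, 0, -0.05, 0, 0, 0, 0], [0, 0, -0.25, 0, 0, 0, 0], [0, 0, -0.5, 0, 0, 0, 0], [0, 0, -0.75, 0, 0, 0, 0], [0, 0, -0.8, 0, 0, 0, 0]]}}

```text
time: 6.55
ee_pos: [0.4292, 0.1933, 0.234]
eef_rot: [0.746, 0.666, 0.003, 0.0]
ft_force: [0.4, 0.6, -4.7]
width: 0.0116
```

```bash
python3 - <<'E'
from h import *
s=r.read_state();print(s)
P=cam("scene");Q=cam("side");W=cam("wrist");save(W,"w4")
im=np.hstack([cv2.resize(P["image"][190:240,190:270],(400,250),interpolation=cv2.INTER_CUBIC),cv2.resize(Q["image"][160:220,260:320],(250,250),interpolation=cv2.INTER_CUBIC)])
w=cv2.resize(W["image"],(450,338));o=np.zeros((600,650,3),np.uint8);o[:250]=im;o[255:593,:450]=w
cv2.imwrite("pics/c.png",o[:,:,::-1])
L={}
for l in("mount","slot","catch_top"):
    for n,C in(("s",P),("q",Q),("w",W)):
        k=eyes.landmark_of(C,l);print(l,n,[(np.round(a["xy"],1).tolist(),round(a["p"],2)) for a in k[:2]])
E
```

```text
{'time': 6.55, 'joint_positions': array([-0.8888641 , -0.03908569,  0.36272484,  1.85527178,  0.01340378,
        1.31757167, -0.64243304]), 'joint_vel': array([-0.00516272, -0.01288453, -0.00884642, -0.04902694,  0.01105739,
        0.12722264, -0.01077109]), 'joint_torque': array([ 2.73829442e-02, -3.59238482e+01, -6.71949238e-01, -4.21103382e+01,
       -2.09161401e-03,  4.84725013e-01, -7.59690022e-02]), 'ee_pos': array([0.42920827, 0.19334993, 0.23401709]), 'eef_rot': array([7.45823940e-01, 6.66137666e-01, 2.69277269e-03, 9.94805919e-05]), 'ft_force': array([ 0.40082053,  0.56630609, -4.74828142]), 'torque': array([-0.09484449,  0.02912455, -0.00350196]), 'width': 0.011612428013436657}
mount s [([225.2, 213.2], 0.73), ([225.0, 206.7], 0.73)]
mount q [([293.6, 185.1], 0.72)]
mount w []
slot s [([227.6, 205.2], 0.94), ([310.9, 159.1], 0.36)]
slot q [([292.7, 184.9], 0.78)]
slot w [([423.8, 345.2], 0.61)]
catch_top s [([224.5, 207.5], 0.74)]
catch_top q [([285.9, 196.0], 0.6)]
catch_top w []
```

View pics/c.png

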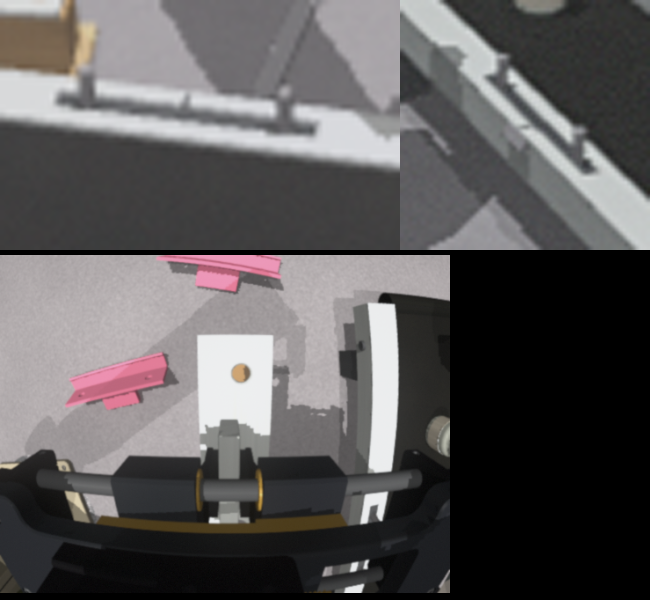

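```bash
python3 - <<'E'
from h import *
P=cam("scene");Q=cam("side")
for l,u,v in [("Rtip",(207,203),(303,190.5)),("Ltip",(247,207.6),(284.5,173.7)),("Rb",(207.4,210.4),(303.2,198.4)),("Lb",(247,215.6),(284.7,179.2)),("mark",(225.2,213.2),(293.6,185.1))]:
    X=tri([(P,u),(Q,v)]);print(l,X.round(4),(proj(P,X)-u).round(1),(proj(Q,X)-v).round(1))
plan([.53,-.11,.27],-.0)
E
```

```text
Rtip [ 0.6205 -0.0953  0.1475] [-0.2  0.1] [-0.2 -0.1]
Ltip [0.6184 0.024  0.1462] [-0.4  0.3] [-0.4 -0.3]
Rb [ 0.622  -0.0964  0.1181] [-0.4  0.3] [-0.4 -0.2]
Lb [0.6233 0.0264 0.1204] [ 0.1 -0.1] [0.1 0.1]
mark [ 0.6274 -0.0349  0.1275] [ 1.3 -1. ] [1.2 0.8]
row [-1.4471, 0.6767, -0.1979] [-0.0001, 0.0001, -0.0716] deg [-0.   0.  -6.4]
```

Request:
{"method": "play_rows", "body": {"motion": [[-0.2, 0.1, -0.15, 0, 0, -0.03, 0], [-0.4, 0.2, -0.2, 0, 0, -0.07, 0], [-0.65, 0.3, -0.2, 0, 0, -0.07, 0], [-0.85, 0.4, -0.2, 0, 0, -0.07, 0], [-1, 0.5, -0.2, 0, 0, -0.07, 0]]}}

```text
time: 7.88
ee_pos: [0.5053, -0.0192, 0.2708]
eef_rot: [0.708, 0.706, 0.0, 0.0]
ft_force: [0.5, 0.9, -4.4]
width: 0.0115
```

Request:
{"method": "play_rows", "body": {"motion": [[-0.15, 0.06, 0, 0, 0, 0, 0], [-0.35, 0.13, 0, 0, 0, 0, 0], [-0.45, 0.17, 0, 0, 0, 0, 0], [-0.45, 0.17, 0, 0, 0, 0, 0], [-0.45, 0.17, 0, 0, 0, 0, 0]]}}

```text
time: 8.5
ee_pos: [0.5387, -0.1063, 0.2703]
eef_rot: [0.708, 0.707, 0.0, -0.0]
ft_force: [-0.5, -0.4, -4.1]
width: 0.0119
```

```bash
python3 - <<'E'
from h import *
s=r.read_state();print(s["ee_pos"],s["eef_rot"],s["ft_force"])
W=cam("wrist");save(W,"w5");
for X in([.621,-.096,.148],[.621,.024,.148],[.627,-.035,.12]):print(proj(W,np.array(X)))
for l in("mount","slot","catch_top"):print(l,[(np.round(a["xy"],1).tolist(),round(a["p"],2)) for a in eyes.landmark_of(W,l)[:2]])
cv2.imwrite("pics/w5.png",cv2.resize(W["image"][40:260,230:500,::-1],None,fx=2.7,fy=2.7,interpolation=cv2.INTER_CUBIC))
E
```

```text
[ 0.5386624  -0.10633219  0.27033747] [ 7.07696804e-01  7.06516197e-01  2.02788759e-05 -3.10462044e-04] [-0.46907642 -0.40775893 -4.11665087]
[342.0388506  173.34775535]
[345.61626984  53.18407167]
[343.10295643 111.89047026]
mount [([335.6, 112.4], 0.56)]
slot [([342.8, 119.1], 0.93)]
catch_top [([321.4, 111.8], 0.92), ([271.7, 226.8], 0.54)]
```

View pics/w5.png

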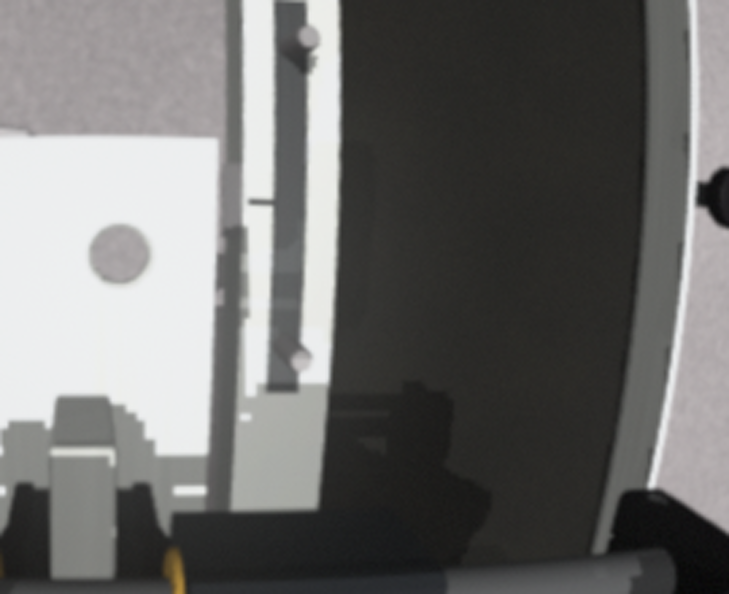

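```bash
python3 - <<'E'
from h import *
s=r.read_state();W=cam("wrist")
f=lambda u,v:((u+.5)/2.7-.5+230,(v+.5)/2.7-.5+40)
L=onz(W,f(309,37),.148);R=onz(W,f(301,359),.148);d=L-R
print("pins",L,R,np.linalg.norm(d),"mid",(L+R)/2,"yaw cw deg",np.degrees(np.arctan2(d[0],d[1])))
for n,pts in(("front",[(244,20),(240,250),(236,380),(232,480)]),("back",[(341,20),(338,160),(332,330),(321,500)])):
    A=np.array([onz(W,f(*p),.12) for p in pts]);c=np.polyfit(A[:,1],A[:,0],1);print(n,A.round(4)[:,:2].tolist(),"yaw",np.degrees(np.arctan(c[0])),"x at y=-.036",np.polyval(c,-.036))
print("mark",onz(W,f(261,202),.12))
h=onz(W,f(120,254),s["ee_pos"][2]-.0065);R0=Ro.from_quat(s["eef_rot"])
print("hole",h,"rel TCP",h-s["ee_pos"]);
Y=R0.apply([0,1,0]);print("jaw yaw deg",np.degrees(np.arctan2(Y[1],Y[0])), "tilt",R0.apply([0,0,1]))
b=onz(W,f(82,455),s["ee_pos"][2]+.0295);print("bar end",b-s["ee_pos"])
E
```

```text
pins [0.61960707 0.02382354 0.148     ] [ 0.62021954 -0.09524001  0.148     ] 0.11906512006741336 mid [ 0.6199133  -0.03570824  0.148     ] yaw cw deg -0.29472867875875247
front [[0.6013, 0.034], [0.6007, -0.0577], [0.6012, -0.1109], [0.602, -0.1548]] yaw -0.16744161823859863 x at y=-.036 0.6011979873401962
back [[0.641, 0.0372], [0.6401, -0.0202], [0.6409, -0.0895], [0.6427, -0.165]] yaw -0.5291582178723819 x at y=-.036 0.6409761638278574
mark [ 0.60869163 -0.03843851  0.12      ]
hole [ 0.54643677 -0.04513636  0.26408139] rel TCP [ 0.00769551  0.06112293 -0.0065    ]
jaw yaw deg -0.05471228546961503 tilt [ 1.76730434e-04  5.78697080e-04 -9.99999817e-01]
bar end [-0.00036007  0.02957751  0.0295    ]
```

Request:
{"method": "play_rows", "body": {"motion": [[0.17, 0.18, 0, 0, 0, -0.003, 0], [0.34, 0.36, 0, 0, 0, -0.003, 0], [0.348, 0.366, 0.2, 0, 0, -0.003, 0], [0.348, 0.366, 0.4, 0, 0, -0.003, 0], [0.348, 0.366, 0.46, 0, 0, -0.003, 0]]}}

```text
time: 9.38
ee_pos: [0.6108, -0.0371, 0.1762]
eef_rot: [0.706, 0.708, -0.001, -0.001]
ft_force: [-0.8, 0.7, -4.0]
width: 0.0113
```

Request:
{"method": "play_rows", "body": {"motion": [[0, 0, 0, 0, 0, 0, 0], [0, 0, 0, 0, 0, 0, 0]]}}

```text
time: 9.62
ee_pos: [0.6131, -0.0379, 0.1804]
eef_rot: [0.706, 0.708, 0.001, 0.001]
ft_force: [0.9, -0.4, -3.6]
width: 0.0116
```

```bash
python3 - <<'E'
from h import *
s=r.read_state();print(s["ee_pos"],s["eef_rot"],s["ft_force"],s["torque"])
P=cam("scene");Q=cam("side");W=cam("wrist")
o=np.zeros((600,800,3),np.uint8)
o[:300,:480]=cv2.resize(P["image"][180:230,190:270],(480,300),interpolation=cv2.INTER_CUBIC)
o[:300,480:780]=cv2.resize(Q["image"][150:210,260:320],(300,300),interpolation=cv2.INTER_CUBIC)
o[300:,:600]=cv2.resize(W["image"][80:240,180:340],(600,300),interpolation=cv2.INTER_CUBIC)
cv2.imwrite("pics/d.png",o[:,:,::-1])
E
```

```text
[ 0.6130613  -0.03790557  0.18041836] [0.70633723 0.7078742  0.00108889 0.00080944] [ 0.89584016 -0.39061483 -3.60654341] [-0.15062414  0.04395723  0.01602292]
```

View pics/d.png

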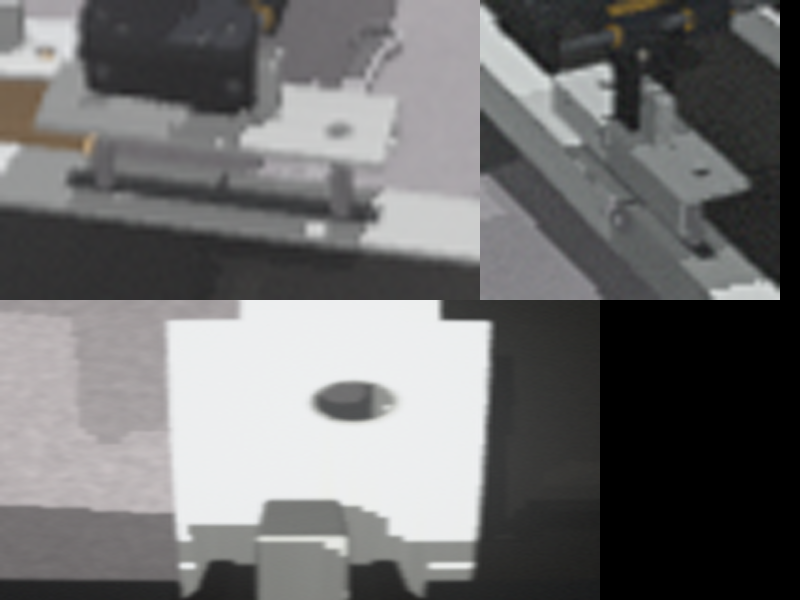

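```bash
python3 - <<'E'
from h import *
W=cam("wrist");s=r.read_state();print(s["ee_pos"])
f=lambda u,v:((u+.5)/3.75-.5+180,(v-300+.5)/1.875-.5+80)
c=W["image"][100:150,220:300]
cv2.imwrite("pics/e.png",cv2.resize(c[:,:,::-1],None,fx=10,fy=10,interpolation=cv2.INTER_CUBIC))
print("hole px",f(354,401),"pin tip proj",proj(W,np.array([.6196,.0238,.148])))
h=onz(W,f(354,401),s["ee_pos"][2]-.0065);print("hole",h,h-s["ee_pos"])
E
```

```text
[ 0.61258631 -0.03784278  0.17955325]
hole px (274.0333333333333, 133.63333333333333) pin tip proj [271.20613303 129.04179271]
hole [0.62023907 0.02335254 0.17305325] [ 0.00765276  0.06119532 -0.0065    ]
```

View pics/e.png

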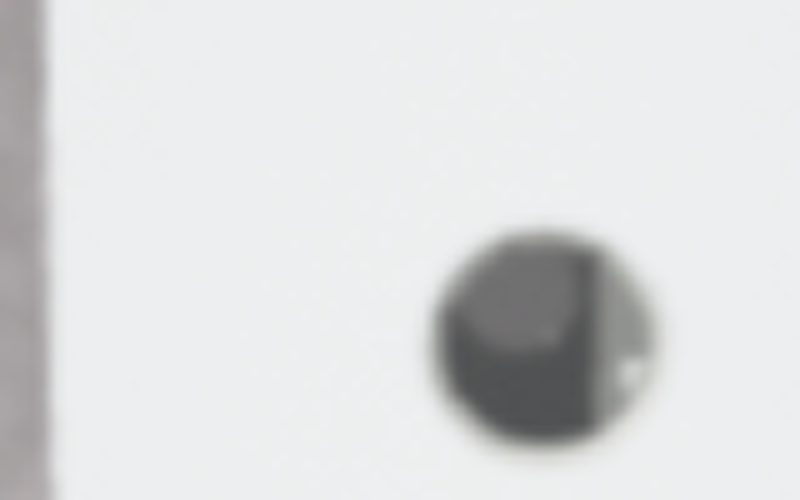

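The pin tip shows through the hole at full-image (271.3,128.7), against a predicted (271.2,129.0). The hole is about 0.6 mm off, so I'll nudge it and lower gently.

Request:
{"method": "play_rows", "body": {"motion": [[0.002, -0.003, 0.03, 0, 0, 0, 0], [0.002, -0.003, 0.06, 0, 0, 0, 0], [0.002, -0.003, 0.09, 0, 0, 0, 0], [0.002, -0.003, 0.12, 0, 0, 0, 0], [0.002, -0.003, 0.12, 0, 0, 0, 0]]}}

```text
time: 10.45
ee_pos: [0.6112, -0.0373, 0.1539]
eef_rot: [0.706, 0.708, -0.0, -0.0]
ft_force: [-0.2, 0.9, -3.5]
width: 0.0116
```

Request:
{"method": "play_rows", "body": {"motion": [[0, 0, 0.015, 0, 0, 0, 0], [0, 0, 0.03, 0, 0, 0, 0], [0, 0, 0.03, 0, 0, 0, 0]]}}

```text
time: 10.82
ee_pos: [0.6114, -0.0374, 0.1483]
eef_rot: [0.706, 0.708, -0.0, -0.0]
ft_force: [-1.0, 0.4, -3.4]
width: 0.0119
```

Request:
{"method": "play_rows", "body": {"motion": [[0, 0, 0.01, 0, 0, 0, 0], [0, 0, 0.02, 0, 0, 0, 0], [0, 0, 0.03, 0, 0, 0, 0], [0, 0, 0.03, 0, 0, 0, 0]]}}

```text
time: 11.32
ee_pos: [0.6112, -0.0375, 0.1433]
eef_rot: [0.706, 0.708, 0.0, -0.0]
ft_force: [-7.6, -0.2, 7.4]
width: 0.0116
```

Request:
{"method": "play_rows", "body": {"motion": [[0, 0, 0.008, 0, 0, 0, 0], [0, 0, 0.015, 0, 0, 0, 0], [0, 0, 0.015, 0, 0, 0, 0]]}}

```text
time: 11.7
ee_pos: [0.611, -0.0374, 0.1403]
eef_rot: [0.706, 0.708, -0.0, -0.001]
ft_force: [-6.9, 0.3, 8.4]
width: 0.0113
```

Request:
{"method": "play_rows", "body": {"motion": [[0, 0, 0.008, 0, 0, 0, 0], [0, 0, 0.015, 0, 0, 0, 0], [0, 0, 0.015, 0, 0, 0, 0]]}}

```text
time: 12.08
ee_pos: [0.6109, -0.0372, 0.136]
eef_rot: [0.706, 0.708, -0.0, -0.001]
ft_force: [-4.2, 1.1, -3.9]
width: 0.0116
```

Request:
{"method": "play_rows", "body": {"motion": [[0, 0, 0.008, 0, 0, 0, 0], [0, 0, 0.015, 0, 0, 0, 0], [0, 0, 0.015, 0, 0, 0, 0]]}}

```text
time: 12.45
ee_pos: [0.6114, -0.0375, 0.1332]
eef_rot: [0.706, 0.708, -0.0, -0.0]
ft_force: [-2.2, -0.6, -6.1]
width: 0.0115
```

The catch has snapped past: the force dropped from +8 to -4 N. Now a gentle descent to the rail.

Request:
{"method": "play_rows", "body": {"motion": [[0, 0, 0.005, 0, 0, 0, 0], [0, 0, 0.01, 0, 0, 0, 0], [0, 0, 0.01, 0, 0, 0, 0]]}}

```text
time: 12.82
ee_pos: [0.6114, -0.0375, 0.1314]
eef_rot: [0.706, 0.708, -0.0, -0.0]
ft_force: [-3.7, -0.8, -3.5]
width: 0.0114
```

Request:
{"method": "play_rows", "body": {"motion": [[0, 0, 0.004, 0, 0, 0, 0], [0, 0, 0.005, 0, 0, 0, 0], [0, 0, 0.005, 0, 0, 0, 0]]}}

```text
time: 13.2
ee_pos: [0.6114, -0.0374, 0.1307]
eef_rot: [0.706, 0.708, 0.0, -0.0]
ft_force: [-5.4, 0.9, -0.8]
width: 0.0116
```

Request:
{"method": "play_rows", "body": {"motion": [[0, 0, 0.004, 0, 0, 0, 0], [0, 0, 0.005, 0, 0, 0, 0], [0, 0, 0.005, 0, 0, 0, 0]]}}

```text
time: 13.58
ee_pos: [0.6114, -0.0375, 0.1306]
eef_rot: [0.706, 0.708, 0.0, -0.0]
ft_force: [-9.6, 0.4, 8.3]
width: 0.0115
```

Request:
{"method": "play_rows", "body": {"motion": [[0, 0, 0.004, 0, 0, 0, 0], [0, 0, 0.005, 0, 0, 0, 0], [0, 0, 0.005, 0, 0, 0, 0]]}}

```text
time: 13.95
ee_pos: [0.6114, -0.0374, 0.1306]
eef_rot: [0.706, 0.708, 0.001, -0.0]
ft_force: [-14.6, 1.7, 17.9]
width: 0.0115
```

TCP height held at 0.1306 while the force rose, so the plate is on the rigid rail. I'll relax the push and release.

Request:
{"method": "play_rows", "body": {"motion": [[0, 0, -0.006, 0, 0, 0, 0], [0, 0, -0.006, 0, 0, 0, 60], [0, 0, -0.006, 0, 0, 0, 60], [0, 0, -0.006, 0, 0, 0, 60], [0, 0, -0.006, 0, 0, 0, 60]]}}

```text
time: 14.58
ee_pos: [0.6118, -0.0374, 0.1298]
eef_rot: [0.706, 0.708, 0.0, 0.0]
ft_force: [-0.8, -0.2, 0.7]
width: 0.0441
```

Request:
{"method": "play_rows", "body": {"motion": [[0, 0, -0.006, 0, 0, 0, 60], [0, 0, -0.1, 0, 0, 0, 60], [0, 0, -0.3, 0, 0, 0, 60], [0, 0, -0.6, 0, 0, 0, 60], [0, 0, -0.7, 0, 0, 0, 60]]}}

```text
time: 15.2
ee_pos: [0.6128, -0.0381, 0.2752]
eef_rot: [0.707, 0.708, 0.002, 0.002]
ft_force: [1.1, -0.4, -0.8]
width: 0.0523
```

```bash
python3 - <<'E'
from h import *
s=r.read_state();print(s["ee_pos"],s["ft_force"],s["width"])
P=cam("scene");Q=cam("side");W=cam("wrist")
for l in("guard","guard_bar"):
  for n,C,z in(("s",P,0),("q",Q,0),("w",W,0)):
    z=.12 if l=="guard" else .16
    print(l,n,[(np.round(a["xy"],1).tolist(),round(a["p"],2),onz(C,a["xy"],z).round(4)[:2].tolist()) for a in eyes.landmark_of(C,l)[:4]])
o=np.zeros((600,800,3),np.uint8)
o[:300,:480]=cv2.resize(P["image"][180:230,190:270],(480,300),interpolation=cv2.INTER_CUBIC)
o[:300,480:780]=cv2.resize(Q["image"][150:210,260:320],(300,300),interpolation=cv2.INTER_CUBIC)
o[300:,:500]=cv2.resize(W["image"][40:240,130:463],(500,300),interpolation=cv2.INTER_CUBIC)
cv2.imwrite("pics/f.png",o[:,:,::-1])
E
```

```text
[ 0.61276937 -0.03811966  0.27516236] [ 1.06322563 -0.35534902 -0.83217964] 0.05228823269474289
guard s [([361.0, 213.3], 0.9, [0.5523, 0.3609]), ([407.7, 213.9], 0.65, [0.5297, 0.4996]), ([318.7, 170.6], 0.6, [0.3615, 0.2286]), ([228.0, 212.0], 0.56, [0.6183, -0.0326])]
guard q [([290.7, 189.9], 0.96, [0.6093, -0.0402]), ([172.6, 198.1], 0.77, [0.2458, 0.0798]), ([200.9, 168.1], 0.58, [0.386, 0.2266])]
guard w [([263.3, 171.3], 0.68, [0.6168, -0.033]), ([46.7, 0.8], 0.58, [0.3396, 0.1981])]
guard_bar s [([350.3, 209.9], 0.86, [0.5875, 0.3209]), ([307.4, 180.2], 0.84, [0.4728, 0.1918]), ([226.1, 199.7], 0.78, [0.6089, -0.0391])]
guard_bar q [([291.0, 180.1], 0.84, [0.6068, -0.043]), ([169.7, 203.9], 0.76, [0.2215, -0.0065]), ([204.6, 176.3], 0.76, [0.3627, 0.0999])]
guard_bar w [([259.0, 181.8], 0.9, [0.612, -0.034]), ([51.9, 23.7], 0.77, [0.3854, 0.1469])]
```

View pics/f.png

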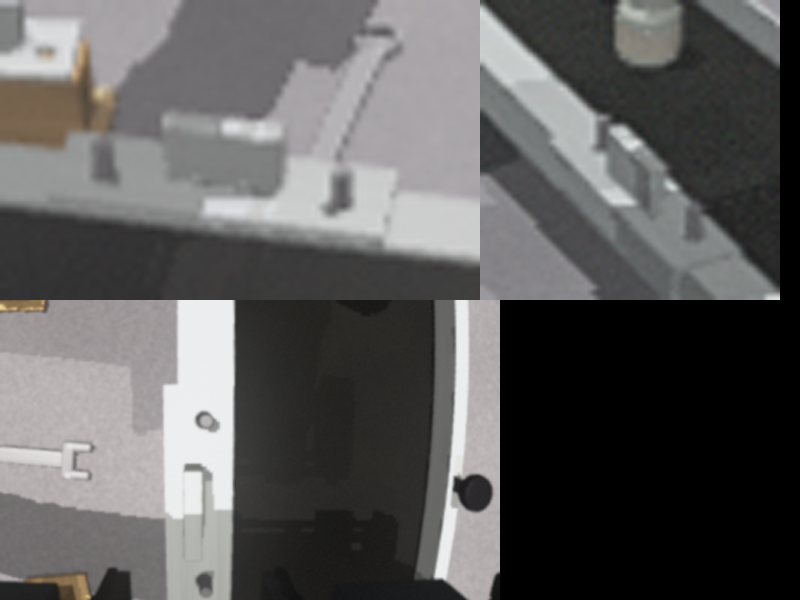

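Both pins stand up through the holes (scene crop (103,158) and (342,190)), the plate is flat on the rail with its lip outside, and the gripper is clear. Handing in.

```bash
python3 -c "
from h import *
print(job.close_job())"
```

```text
the job is handed in; nothing more can be done
None
```

The long guard is hung on the near rail with both holes over the pins and released. The job was handed in at about 15–16 s of the 67 s allowed; the interface gave no verdict.

**Finding it:** I picked the long guard by its hole spacing, which measured 121 mm, and gripped it by the bar at 45 N.

**Fit and press:** I located the pins with the wrist camera (119 mm apart, middle about 3 mm along the rail from the mark) and lowered the guard. At the catch the wrist force peaked at about +8 N, roughly 12 N of push with the guard's weight included. It then dropped as the bead snapped past. On the rail, the tool stayed at the same height while the force rose to about 18 N down and 15 N sideways, well under 60 N, so the plate was fully home.

**Last checks:**
- The final pictures show the plate flat on the rail with both pins standing through the holes. The gripper is about 145 mm above, reading about 1 N.
- The detectors' guard-origin positions on the rail differed by up to about 9 mm. The side camera's x (0.609 m) is about 11 mm from the expected 0.620 m, which I put down to low resolution. The scene and wrist views gave 0.617–0.618 m.
- I compared only the guard's position at the end. I did not re-measure the short guard, jars, bottle or tape, but the arm stayed clear of them.

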